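Wind out a plate reader's tray with the emergency crank

ROBOT

A 7-joint arm with a two-finger parallel gripper is mounted at the origin on a cart in front of the work surface, level with it; the furniture and walls round the work are solid. World frame = base frame: x ahead of the robot, y to its left, z up, the work surface at z = 0. Lengths are in m, angles in rad, forces in N, time in s.
With the tool pointing down it reaches from about 0.425 to 1.025 m from the base axis. Payload 9.4 kg.
Tool frame: the origin (TCP) lies midway between the tips of the shut fingers; the grasp point (between the pads) lies 19 mm behind it; z points along the fingers, y is the line along which they close (so a half turn about z gives the same grasp; the last joint's range is limited). The gripper opens to 85 mm and grips with 20 to 120 N. Pads are 22 mm wide; open, the fingers measure 114 mm over their backs; the gripper's body (76 mm by 85 mm) begins 54 mm behind the grasp point. The pads swing forward as they close: fully open they stand 13 mm farther back than shut.
Start: joints at [-1.31, 0.599, -0.003, 1.599, 0.002, 0.943, -0.08], TCP at [0.24, 0.684, 0.231] pointing down, gripper open.
Joint ranges: [-2.57, 2.57], [-0.35, 1.97], [-1.29, 1.29], [0.11, 2.56], [-1.05, 4.19], [0.11, 1.86], [-2.63, 2.63]. Speed limits (rad/s): [2.22, 2.22, 3.01, 3.01, 3.14, 3.14, 3.14].

INTERFACE

Orientations are given as [roll, pitch, yaw] about the fixed x, y, z axes, in that order (R = Rz(yaw) Ry(pitch) Rx(roll)).
In Python, from rig import reach, servo_line, goto_joints, let_go, clamp, wait, inverse_kinematics, snapshot, Unreachable, hand_in, read_time_s, read_joints, read_qd, read_effort, read_position, read_orientation, read_force, read_moment, read_opening, read_grip_force gives the robot as it stands. Calls block until the motion is done:
- reach(position, orientation): joint-space move of the TCP to a pose.
- servo_line(position, rotation=None, v=0.15): straight line of the TCP; rotation=None keeps the orientation; v is the mean speed in m/s.
- goto_joints(angles): joint-space move.
- let_go() and clamp(squeeze=None): open the fingers fully, or close them until they stop; squeeze is the grip in N (None keeps the last).
- wait(seconds).
- inverse_kinematics(position, orientation): joint angles nearest the present ones, or None.
- snapshot(name): name is "scene" or "top" or "wrist"; returns a dict with "color" (420x560x3 uint8, blue, green, red), "depth" (420x560 float32, m along the optical axis (not along the pixel's ray), 0 where there is no reading), "mtx" (3x3 intrinsics, pixels), "cam_to_world" (4x4, takes a point from camera to world coordinates). Camera axes: x right, y down, z forward; pixel columns grow to the right and rows downward; lengths in m; the calibration is good to about 2 mm. A picture is of the moment at which its call begins.
A pose or a line that the arm cannot do raises Unreachable and nothing moves.
- hand_in(): hands the job in; it is judged then, once.
Readings, each from a call of its own:
- read_time_s(): time.
- read_joints(): joint angles.
- read_qd(): joint speeds.
- read_effort(): joint torques, N m.
- read_position(): TCP position.
- read_orientation(): TCP orientation.
- read_force(): force on the tool from outside, world axes, zero at the start.
- read_moment(): the same for the moment, N m.
- read_opening(): finger opening in m.
- read_grip_force(): force on a finger pad.
Only numpy, scipy, OpenCV 4.12 (cv2) and the standard library are available. Lean on these libraries where they do the work, as an engineer would, in place of code of your own. Each camera call takes 0.05 s, during which the arm holds its last target. There are 200 camera calls.

TASK

The bench reader has no power and its tray with a dish is stuck inside. Fit the loose crank that stands on the bench fully home onto the hexagonal drive hidden in the port on top of the reader, pressing and turning until it drops on, then wind it anticlockwise (seen from above) until the tray has come all the way out to its stop. Move the tray only with the crank, leave the crank in the port, and leave the bottles and the carton where they stand.

Things in the scene. Friction and masses are not known exactly. Their poses are not given: they have to be found in the camera images.
- crank_boss (a point): Centre of the loose crank's round knurled grip boss (black, upright, 30 mm diameter, 40 mm tall) on its turning axis, 80 mm above the socket's mouth and 20 mm above the arm's top. The crank (0.3 kg, 100 mm tall) stands on its steel socket, left or right of the reader, at any yaw. Axes of the crank: z up the turning axis, x along the arm to the handle.
- crank_handle (a point): Middle of the crank's upright handle: black round bar, 18 mm diameter, 38 mm tall (top 98 mm above the mouth), on the end of the arm, 80 mm from the turning axis. The flat arm, 22 mm wide, lies 50 to 60 mm above the mouth; a round counterweight, radius 20 mm, is at x = -42 mm, 46 to 64 mm above the mouth. Axes as crank_boss.
- crank_mouth (a point): Centre of the lower rim of the crank's socket, its lowest point: a hexagonal steel tube 42 mm across flats outside (48 over corners), 32.2 mm inside, 15 mm deep, under a round 48 mm hub, two flats facing +x and -x of the crank. It fits the hex in any of six positions 60 degrees apart, with about 8 degrees of play either way. Axes as crank_boss.
- port_rim (a point): Centre of the top rim of the crank port: a grey upright collar on the fixed white box-shaped reader (170 x 150 mm, 90 mm high). Rim 50 mm above the reader's top, 140 mm above the bench. The mouth is a funnel 65 mm wide that narrows over 10 mm to a round 51 mm bore. Axes of the reader: z up, -x to its front, where the tray comes out.
- hex_top (a point): Centre of the top of the steel hex drive hidden in the port, 28 mm below the rim; 30 mm across flats with a round nose; angle unknown, different each time (these axes are the reader's). Over it, 24 mm below the rim, lies a stiff black dust ring, its hole 31 mm wide: about 7 N pushes it down, more than the crank's weight, and it stays down. The hex resists turning with 0.2 N m.
- port_seat (a point): Point on the port's axis, 43 mm below the rim, where the crank's mouth lies when fully home: once aligned with the hex, the pressed socket sinks 15 mm below the hex's top and stays down. The drive then turns anticlockwise seen from above, 8.0 rad (1.27 turns) from start to stop. Axes as port_rim.
- tray (a joint): How far the reader's tray has come out of its front, in m: 0 shut (start), 0.072 at the outer stop; 0.009 m per rad of the drive. The tray's grey front plate (132 mm wide, 30 mm high, with a small black lip) is low on the reader's front; it carries a loose petri dish.
- bottle_large: Bystander: white screw-cap bottle, 62 mm diameter, 115 mm tall; origin at the centre of its underside. It stands on the other side of the reader from the crank.
- bottle_small: Bystander: white screw-cap bottle, 56 mm diameter, 105 mm tall, behind the reader; origin at the centre of its underside.
- carton: Bystander: small white carton 95 x 62 x 50 mm behind the reader, to the left; origin at the centre of its underside.
There are look-alikes about, which are no part of the job. Of the things that look like the part that bears crank_boss, take the one that is farthest from the robot's base at the start.

How it is judged:
By the outcome, as a careful person would: the job done as asked, in the order asked, and still so for the second after the job is handed in, with the robot touching nothing.
It also fails if it takes over 72 s, if anything falls off the work surface, if the arm or the gripper's body presses on something with over 40 N, if the wrist force passes 120 N, or if a joint passes its speed limit or range.

## Working session

There is one attempt and no reset: what is moved stays moved. The work goes in short steps, each a Python script; the robot and the scene stay as the last script left them, time stands still between calls to the robot, and variables do not carry over. Pictures are saved under pics/ and viewed, at most 10 in all, crops included, and the job is handed in when it is done.

```bash
ls; mkdir -p pics
cat > h.py <<'E'
import numpy as np, cv2
from rig import *
def pt(s,u,v,z=None):
    d=s["depth"]; K=s["mtx"]; T=s["cam_to_world"]
    r=np.linalg.inv(K)@np.array([u,v,1.])
    if z is None:
        p=d[int(v)-1:int(v)+2,int(u)-1:int(u)+2]; p=p[p>0]; return T[:3,:3]@(r*np.median(p))+T[:3,3]
    w=T[:3,:3]@r; return T[:3,3]+w*(z-T[2,3])/w[2]
def cloud(s):
    d=s["depth"]; v,u=np.indices(d.shape); K=s["mtx"];T=s["cam_to_world"]
    r=np.stack([u,v,np.ones_like(u)],-1)@np.linalg.inv(K).T*d[...,None]
    return r@T[:3,:3].T+T[:3,3]
E
python3 - <<'E'
from h import *
import pickle
for n in("scene","top"):
    s=snapshot(n); pickle.dump(s,open(n+".pkl","wb")); cv2.imwrite(f"pics/{n}0.png",cv2.resize(s["color"],(800,600)))
    print(n,s["cam_to_world"].round(3).tolist())
print(read_time_s(),read_position(),read_orientation())
E
```

```text
pics
scene [[0.613, 0.665, -0.427, 1.233], [0.79, -0.509, 0.342, -0.505], [0.01, -0.547, -0.837, 1.379], [0.0, 0.0, 0.0, 1.0]]
top [[-0.012, -0.999, 0.048, 0.493], [-1.0, 0.013, 0.012, 0.009], [-0.013, -0.047, -0.999, 1.609], [0.0, 0.0, 0.0, 1.0]]
0.1 [0.24013077 0.6836269  0.23052269] [-3.14021413e+00  1.16525016e-04  2.80385547e+00]
```

View pics/scene0.png

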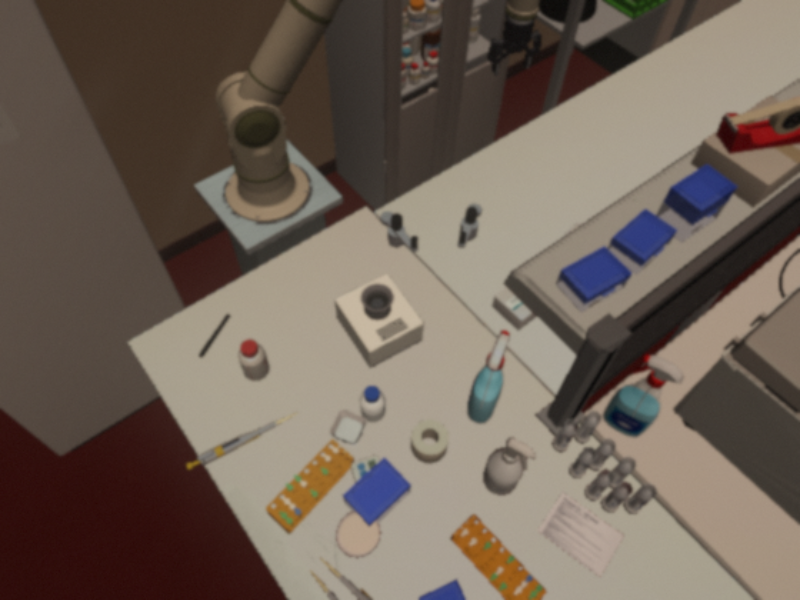

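View pics/top0.png

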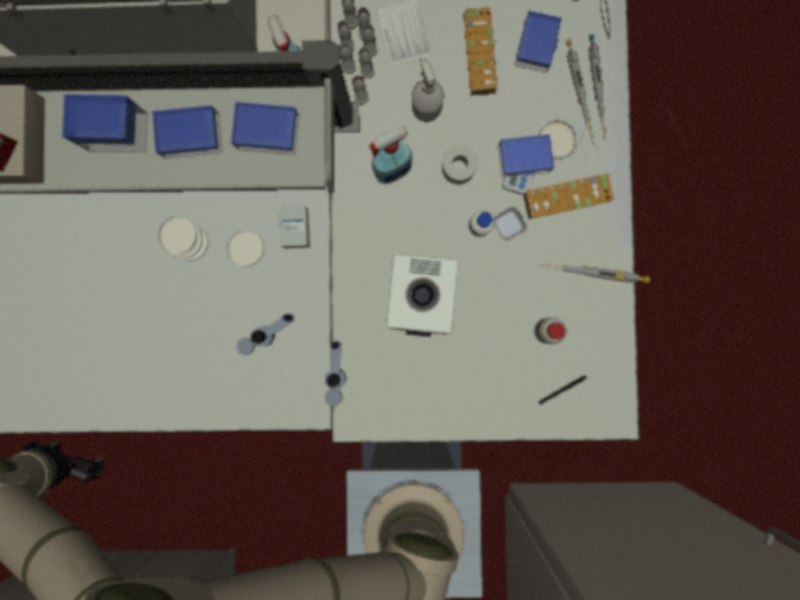

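Top view: two candidates look like the crank, with bosses at (258,337) and (333,380) in the 800-px picture. The base is at about (415,530), so the one at (258,337) is farther and I choose it. The reader's port is at (423,293), and its tray front faces down in the picture, towards the robot. I'll check with a close crop and numbers.

Run:
```python
from h import *
import pickle
s=pickle.load(open("top.pkl","rb")); c=s["color"]
a=cv2.resize(c[205:290,155:255],None,fx=5,fy=5,interpolation=3); b=cv2.resize(c[170:240,265:325],None,fx=5,fy=5,interpolation=3)
im=np.zeros((425,800,3),np.uint8); im[:,:500]=a; im[:350,500:]=b; cv2.imwrite("pics/crop.png",im)
P=cloud(s)
def rep(n,u,v,r,zlo,zhi):
    q=P[v-r:v+r,u-r:u+r].reshape(-1,3); q=q[(q[:,2]>zlo)&(q[:,2]<zhi)]; print(n,len(q),q.mean(0).round(4) if len(q) else'',q.min(0).round(3) if len(q) else '',q.max(0).round(3) if len(q) else '')
k=.7
for n,u,v in(("far",258,337),("near",333,380)):
    print(n,pt(s,u*k,v*k).round(4),pt(s,u*k,v*k,.1).round(4))
print("handle",pt(s,289*k,318*k).round(4),pt(s,289*k,318*k,.098).round(4))
rep("rim",296,205,20,.125,.15); rep("reader",296,205,45,.08,.1)
for n,u,v in(("bigbottle",555,331),("bl2",484,222)): print(n,pt(s,u*k,v*k).round(3))
```

```text
far [0.4763 0.3473 0.098 ] [0.4763 0.3469 0.1   ]
near [0.3771 0.1772 0.0988] [0.3772 0.1771 0.1   ]
handle [0.5186 0.2767 0.0966] [0.5186 0.2765 0.098 ]
rim 263 [ 0.5676 -0.0262  0.136 ] [ 0.529 -0.063  0.125] [0.605 0.01  0.147]
reader 1898 [ 0.5722 -0.0261  0.0882] [ 0.48  -0.176  0.08 ] [0.72  0.057 0.099]
bigbottle [ 0.482 -0.323  0.114]
bl2 [ 0.731 -0.17   0.104]
```

View pics/crop.png

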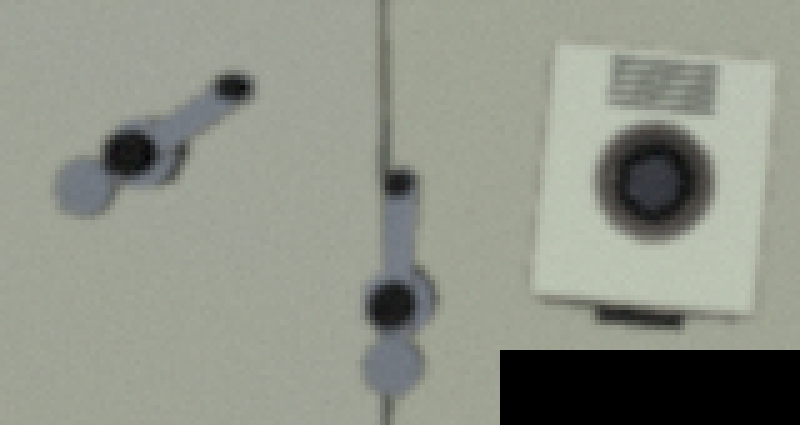

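The crop confirms it: the chosen crank has its boss at crop (130,152) and its handle at (233,87), so the arm measures 82 mm and the top is at z = 98 mm. The port is at crop (655,181). I'll go above the crank and look with the wrist camera.

Run:
```python
from h import *
import pickle
s=pickle.load(open("top.pkl","rb"))
b=pt(s,181,235.4,.1); hd=pt(s,201.6,222.4,.098); p=pt(s,296,206.2,.14)
yaw=np.arctan2(*(hd-b)[1::-1]); print(b,hd,p,yaw)
for k in (yaw,yaw+np.pi):
    for q in ([b[0],b[1],.2],[p[0],p[1],.24]):
        j=inverse_kinematics(q,[np.pi,0,k]); print(k,None if j is None else np.round(j,2))
j=[inverse_kinematics([b[0],b[1],.2],[np.pi,0,k]) for k in(yaw,yaw+np.pi)]
t=read_time_s(); k=yaw if abs(j[0][6])<abs(j[1][6]) else yaw+np.pi
reach([b[0],b[1],.2],[np.pi,0,k]); print(k,read_time_s()-t,read_position(),read_joints(),read_force())
w=snapshot("wrist"); pickle.dump(w,open("w1.pkl","wb")); cv2.imwrite("pics/w1.png",w["color"]); print(w["cam_to_world"].round(3))
```

```text
[0.47793726 0.34557827 0.1       ] [0.51929672 0.2787576  0.098     ] [ 0.56595343 -0.02774876  0.14      ] -1.0165505911480908
-1.0165505911480908 [-0.27  0.55 -0.67  1.92  0.46  0.83  2.51]
-1.0165505911480908 [-0.74  0.64  1.12  2.   -0.71  0.97 -1.85]
2.125042062441702 [-0.84  0.48  0.16  1.95 -0.11  0.72 -0.05]
2.125042062441702 [-0.27  0.41  0.3   1.97 -0.17  0.78  0.68]
2.125042062441702 1.5332999999999999 [0.47735336 0.34733817 0.20001981] [-0.83743185  0.47857409  0.1617508   1.95367423 -0.11421057  0.71742088
 -0.05046124] [-0.65190818  0.7312947   0.11912627]
[[ 0.849  0.501  0.167  0.435]
 [ 0.529 -0.805 -0.268  0.416]
 [-0.     0.316 -0.949  0.342]
 [ 0.     0.     0.     1.   ]]
```

View pics/w1.png

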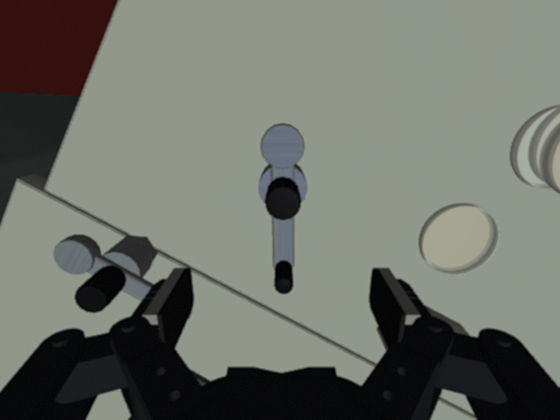

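The wrist view shows the boss top at about (284,200), the counterweight at (282,146) and the handle at (284,285). The look-alike is at lower left. I'll refine with the depth data and grasp.

Run:
```python
from h import *
import pickle
w=pickle.load(open("w1.pkl","rb")); P=cloud(w)
def fit(u0,u1,v0,v1,lo,hi):
    q=P[v0:v1,u0:u1].reshape(-1,3); q=q[(q[:,2]>lo)&(q[:,2]<hi)]
    c,r=cv2.minEnclosingCircle((q[:,:2]*1e3).astype(np.float32)); return len(q),q.mean(0).round(4),np.round(c,1),round(r,1)
print("boss",fit(250,320,165,235,.095,.105)); print("handle",fit(260,310,250,310,.092,.104)); print("cw",fit(250,310,115,180,.058,.07))
print(pt(w,284,201,.1))
print(read_position(),read_orientation())
```

```text
boss (967, array([0.4751, 0.3528, 0.0995]), array([475.3, 352.2]), 15.0)
handle (292, array([0.5177, 0.2863, 0.0968]), array([518.4, 285.3]), 8.9)
cw (1791, array([0.4548, 0.3849, 0.063 ]), array([457. , 382.1]), 26.5)
[0.47593668 0.35456347 0.1       ]
[0.47724631 0.34739848 0.19994713] [ 3.14134299e+00 -6.99255985e-04  2.12804939e+00]
```

Run:
```python
from h import *
import pickle
s=pickle.load(open("top.pkl","rb")); P=cloud(s); c=s["color"].astype(int).sum(2)
def fit(P,c,u0,u1,v0,v1,lo,hi,rd=False):
    q=P[v0:v1,u0:u1].reshape(-1,3); m=(q[:,2]>lo)&(q[:,2]<hi); q=q[m]
    return len(q),q.mean(0).round(4),((q.min(0)+q.max(0))/2).round(4)
print("top boss",fit(P,c,170,193,225,247,.09,.11)," handle",fit(P,c,195,210,215,230,.09,.11))
servo_line([.4757,.351,.15],v=.1); wait(.3); print(read_position())
w=snapshot("wrist"); P=cloud(w); pickle.dump(w,open("w2.pkl","wb"))
q=P.reshape(-1,3); m=(q[:,2]>.094)&(q[:,2]<.106)&(np.hypot(q[:,0]-.4755,q[:,1]-.35)<.03); q=q[m]
cc,r=cv2.minEnclosingCircle((q[:,:2]*1e3).astype(np.float32)); print(len(q),q.mean(0),cc,r)
q=P.reshape(-1,3); q=q[(q[:,2]>.092)&(q[:,2]<.106)&(np.hypot(q[:,0]-.518,q[:,1]-.285)<.025)]; print(q.mean(0) if len(q) else 0)
```

```text
top boss (68, array([0.4779, 0.3517, 0.0976]), array([0.4777, 0.3519, 0.0984]))  handle (21, array([0.5207, 0.2842, 0.0968]), array([0.5207, 0.2843, 0.0962]))
[0.47594668 0.35109121 0.15053969]
1454 [0.47493934 0.35338642 0.09939421] (475.53021240234375, 352.427490234375) 15.428877830505371
[0.51748705 0.28643674 0.0968462 ]
```

Run:
```python
from h import *
import pickle
servo_line([.4760,.3525,.067],v=.1); clamp(80); wait(.2)
print(read_opening(),read_grip_force(),read_position(),read_force())
servo_line([.4760,.3525,.25],v=.2); wait(.2)
print(read_opening(),read_grip_force(),read_position(),read_force(),read_time_s())
w=snapshot("wrist"); P=cloud(w).reshape(-1,3); pickle.dump(w,open("w3.pkl","wb")); cv2.imwrite("pics/w3.png",w["color"])
s=snapshot("scene"); cv2.imwrite("pics/s3.png",s["color"][120:280,200:400])
p=[.5672,-.0264]; k=2.125
for yaw in(k,k-.6,k-1.2,k-1.8,k-2.4): print(yaw,np.round(inverse_kinematics([*p,.25],[np.pi,0,yaw]),2))
```

```text
0.02803417358619171 78.41737389564514 [0.47610195 0.35257142 0.0675798 ] [-1.65576929 -0.93304121  5.71378525]
0.027926472383364695 79.01096105575562 [0.47562138 0.35223343 0.24885747] [ 0.57478137  0.05108086 -3.68536309] 5.7
2.125 [-0.22  0.39  0.24  1.96 -0.13  0.81  0.64]
1.525 [-0.33  0.41  0.39  1.96 -0.21  0.81  0.13]
0.925 [-0.44  0.43  0.55  1.97 -0.3   0.82 -0.37]
0.32499999999999996 [-0.53  0.46  0.7   1.97 -0.39  0.84 -0.87]
-0.2749999999999999 [-0.62  0.5   0.85  1.98 -0.49  0.88 -1.36]
```

View pics/w3.png

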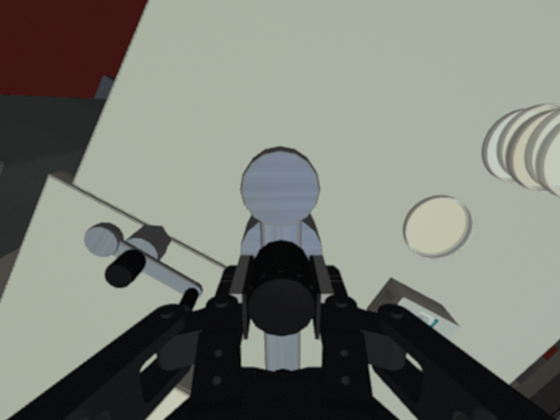

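The crank is held upright on the tool axis, with the boss at (280,300) and the counterweight at (280,187). Next I'll measure its offset, then look at the port from beside it.

Run:
```python
from h import *
import pickle
w=pickle.load(open("w3.pkl","rb")); P=cloud(w).reshape(-1,3); t=np.array([.47562,.35223])
q=P[(abs(P[:,2]-.281)<.008)&(np.hypot(*(P[:,:2]-t).T)<.03)]
x=np.array([np.cos(2.128),np.sin(2.128)]); y=np.array([x[1],-x[0]])
cc,r=cv2.minEnclosingCircle((q[:,:2]*1e3).astype(np.float32)); print(len(q),q[:,2].mean(),np.array(cc)/1e3-t,r, "tool x,y", x@(np.array(cc)/1e3-t), y@(np.array(cc)/1e3-t))
yaw=2.125+1.75; d=np.array([np.cos(yaw),np.sin(yaw)]); p=np.array([.5672,-.0264]); o=p-.11*d
s=pickle.load(open("top.pkl","rb")); print("spray",pt(s,273,108).round(3),pt(s,273,98).round(3))
j=inverse_kinematics([*o,.27],[np.pi,0,yaw]); print(o,np.round(j,2), np.round(inverse_kinematics([*p,.27],[np.pi,0,yaw]),2))
```

```text
5386 0.2808246905338343 [-0.00330564  0.00528523] 27.846385955810547 tool x,y 0.006233840596237144 -1.0710617038520685e-05
spray [0.866 0.04  0.195] [0.874 0.038 0.278]
[0.64891876 0.04723453] [-0.    0.48 -0.23  1.73  0.13  0.95  2.02] [ 0.09  0.37 -0.19  1.91  0.09  0.86  2.15]
```

Run:
```python
from h import *
import pickle
w=pickle.load(open("w3.pkl","rb")); P=cloud(w).reshape(-1,3); t=np.array([.47562,.35223])
x=np.array([np.cos(2.128),np.sin(2.128)]); y=np.array([x[1],-x[0]])
a=(P[:,:2]-t)@x; b=(P[:,:2]-t)@y
m=(abs(P[:,2]-.281)<.004)&(abs(b)<.006)&(abs(a)<.04); print("boss x range",np.percentile(a[m],[0,2,98,100]),np.median(P[m,2]))
m=(abs(P[:,2]-.246)<.006)&(abs(b)<.03)&(a>.018)&(a<.09); Q=np.c_[a[m],b[m]]; print("cw",m.sum(),cv2.minEnclosingCircle((Q*1e3).astype(np.float32)),np.median(P[m,2]))
yaw=2.125+1.75; o=[.649,.0472]
reach([*o,.27],[np.pi,0,yaw]); wait(.3); print(read_position(),read_orientation(),read_time_s())
w=snapshot("wrist"); pickle.dump(w,open("w4.pkl","wb")); cv2.imwrite("pics/w4.png",w["color"])
P=cloud(w).reshape(-1,3); n=np.hypot(P[:,0]-.5672,P[:,1]+.0264); q=P[(abs(P[:,2]-.14)<.006)&(n<.055)]
print(len(q),cv2.minEnclosingCircle((q[:,:2]*1e3).astype(np.float32)),q.mean(0))
```

```text
boss x range [-0.01487346 -0.01322992  0.01433586  0.01539623] 0.28092961772778247
cw 5073 ((38.74889373779297, -0.6979004144668579), 22.816030502319336) 0.2447748509069883
[0.64893707 0.04770429 0.27000549] [ 3.14156252e+00  2.49546869e-05 -2.40761388e+00] 7.9167
3669 ((565.8380737304688, -26.816146850585938), 38.6850700378418) [ 0.56373565 -0.02877901  0.13823877]
```

View pics/w4.png

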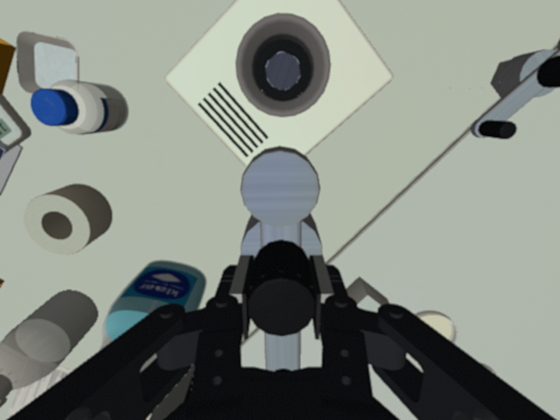

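The port rim is at about (283,63), and the steel hex is visible inside it near (283,70). I'll enlarge it to read the hex angle.

Run:
```python
from h import *
import pickle
w=pickle.load(open("w4.pkl","rb"));c=w["color"][38:103,250:318]
g=cv2.resize(c,None,fx=8,fy=8,interpolation=cv2.INTER_CUBIC); g=cv2.convertScaleAbs(g,alpha=2.2); cv2.imwrite("pics/hex.png",g)
P=cloud(w)[38:103,250:318].reshape(-1,3); m=(abs(P[:,2]-.112)<.007); q=P[m]; print(m.sum(), q.mean(0), cv2.minEnclosingCircle((q[:,:2]*1e3).astype(np.float32)))
```

```text
2829 [ 0.56501841 -0.02754193  0.11411115] ((565.7255859375, -26.951213836669922), 25.5993595123291)
```

View pics/hex.png

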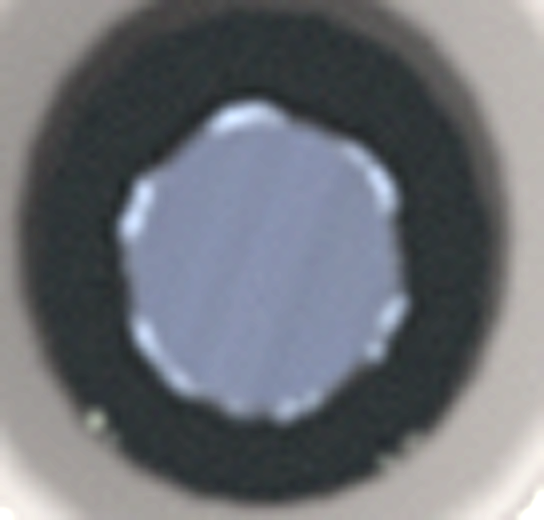

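Hex corners lie at about 37° (mod 60) in the image, so the flats sit 22.5° clockwise of tool x. Yaw −0.706 is aligned with the hex and puts j7 near −2.43, which leaves almost the full wrist range for winding anticlockwise (+j7).

Run:
```python
from h import *
yaw=3.875; p=[.5662,-.0267]
servo_line([*p,.255],v=.15)
j=np.array(read_joints()); print(j.round(3)); t=read_time_s()
j[6]-=yaw+.706; print(j[6]); goto_joints(list(j)); wait(.2); print("turn t",read_time_s()-t,read_position(),read_orientation())
f0=np.array(read_force()); print(f0)
servo_line([*p,.212],v=.1)
for z in np.arange(.208,.178,-.003):
    servo_line([*p,z],v=.03); f=np.array(read_force())-f0; print(round(z,3),np.round(f,1),np.round(read_position(),4))
    if abs(f).max()>25: break
print(read_time_s())
```

```text
[ 0.119  0.392 -0.237  1.929  0.121  0.833  2.123]
-2.4581996118963296
turn t 3.9916 [ 0.56714481 -0.02589758  0.25534809] [-3.14024759e+00 -6.25051255e-04 -7.05276101e-01]
[ 0.42694847 -0.11513925 -3.44128984]
0.208 [-1.3  0.6 -0.2] [ 0.5663 -0.0267  0.2082]
0.205 [-1.   0.1  0.8] [ 0.5661 -0.0267  0.2049]
0.202 [-1.   0.4  0.6] [ 0.5661 -0.0267  0.2018]
0.199 [0.  0.5 0.5] [ 0.5661 -0.0267  0.1988]
0.196 [-1.4  0.1  0.7] [ 0.5661 -0.0267  0.1958]
0.193 [ 0.3  0.1 -0.2] [ 0.5661 -0.0267  0.1928]
0.19 [ 0.4 -0.9  0. ] [ 0.5661 -0.0267  0.1898]
0.187 [-1.5  0.1 -0.5] [ 0.5661 -0.0267  0.1868]
0.184 [0.4 0.6 0.1] [ 0.5662 -0.0267  0.1838]
0.181 [-0.   0.5  0.9] [ 0.5663 -0.0267  0.1809]
15.975
```

Run:
```python
from h import *
p=[.5662,-.0267]; f0=np.array([.4,-.1,-3.4])
for z in np.arange(.179,.1625,-.0015):
    servo_line([*p,z],v=.03); f=np.array(read_force())-f0; print(round(z,4),np.round(f,1),np.round(read_position(),4))
    if abs(f).max()>35: break
print(read_time_s(),read_moment(),read_joints()[6])
```

```text
0.179 [-0.7  0.1  2.8] [ 0.5663 -0.0266  0.179 ]
0.1775 [-0.9 -0.1  4.8] [ 0.5663 -0.0267  0.1775]
0.176 [-0.5 -0.1  4.3] [ 0.5663 -0.0267  0.1759]
0.1745 [0.2 0.9 3.7] [ 0.5662 -0.0267  0.1744]
0.173 [ 0.  -0.1  4.5] [ 0.5662 -0.0267  0.1729]
0.1715 [-0.4  0.6  4.4] [ 0.5662 -0.0267  0.1714]
0.17 [0.5 0.1 4.1] [ 0.5662 -0.0267  0.1699]
0.1685 [-0.4  0.9  4.3] [ 0.5662 -0.0267  0.1684]
0.167 [-0.7  1.2  4.6] [ 0.5662 -0.0267  0.1668]
0.1655 [-0.1  0.6  4.3] [ 0.5662 -0.0266  0.1654]
0.164 [-1.7  0.6 12. ] [ 0.5663 -0.0267  0.1645]
18.725 [ 0.06037472  0.33202154 -0.03043072] -2.502225617587363
```

Run:
```python
from h import *
p=[.5662,-.0267]
servo_line([*p,.162],v=.03); print(read_position(),read_force())
servo_line([*p,.1643],v=.03); print(read_position(),read_force())
clamp(100); j=np.array(read_joints())
for a in np.linspace(j[6],2.5,5)[1:]:
    j[6]=a; goto_joints(list(j)); print(round(a,2),np.round(read_joints()[6],2),np.round(read_force(),1),np.round(read_moment(),2),np.round(read_position(),4),read_time_s())
s=snapshot("scene"); cv2.imwrite("pics/s5.png",cv2.resize(s["color"][160:290,190:330],None,fx=4,fy=4,interpolation=cv2.INTER_CUBIC))
```

```text
[ 0.56673996 -0.02682557  0.16424868] [-5.60522405 -0.05128676 26.90546097]
[ 0.56609207 -0.02693104  0.16445479] [-1.05824571  0.71827033  8.95058251]
-1.25 -1.25 [-2.5  3.   8.6] [ 0.66  0.69 -0.01] [ 0.5659 -0.026   0.1645] 20.5833
-0.0 -0.0 [-2.6  1.7  8.5] [0.71 0.63 0.01] [ 0.5658 -0.0261  0.1645] 21.725
1.25 1.25 [-3.1  2.9  8.1] [ 0.79  0.67 -0.02] [ 0.5657 -0.026   0.1646] 22.8667
2.5 2.5 [-3.9  2.9  9.5] [0.74 0.9  0.02] [ 0.5656 -0.0261  0.1645] 24.0083
```

View pics/s5.png

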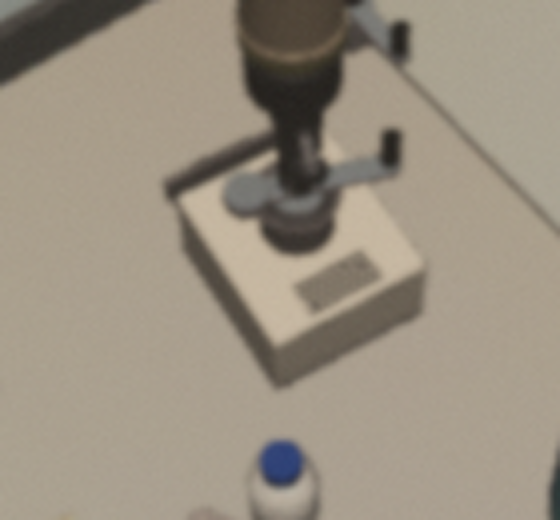

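The tray is coming out at the reader's front (upper left), and the crank is seated on the port. Now I'll regrip and finish the winding.

Run:
```python
from h import *
let_go(); wait(.2); x=read_position(); print(x,read_force())
p=[.5662,-.0264]
servo_line([*p,.225],v=.15)
j=np.array(read_joints()); j[6]=-1.0; goto_joints(list(j))
servo_line([*p,.166],v=.12); print(read_force(),read_position()); clamp(100); wait(.1)
print(read_opening(),read_grip_force(),read_time_s())
j=np.array(read_joints()); a=j[6]; m0=read_moment()[2]; print(a,m0)
import threading
for k,d in enumerate([1.3,2.5]+list(np.arange(2.6,3.55,.08))):
    j[6]=a+d; goto_joints(list(j)); m=np.array(read_moment()); print(round(d,2),round(read_joints()[6],3),m.round(2),np.round(read_force(),1))
    if abs(m[2]-m0)>.5: break
print(read_time_s())
s=snapshot("top"); 
import pickle; pickle.dump(s,open("t6.pkl","wb"))
P=cloud(s).reshape(-1,3); n=P[(abs(P[:,1]+.03)<.05)&(P[:,0]<.5)&(P[:,0]>.36)&(P[:,2]>.01)&(P[:,2]<.06)]; print("front min x",np.percentile(n[:,0],[0,2,10]) if len(n) else 0)
s0=pickle.load(open("top.pkl","rb")); P=cloud(s0).reshape(-1,3); n=P[(abs(P[:,1]+.03)<.05)&(P[:,0]<.5)&(P[:,0]>.36)&(P[:,2]>.01)&(P[:,2]<.06)]; print("before",np.percentile(n[:,0],[0,2,10]) if len(n) else 0)
cv2.imwrite("pics/t6.png",cv2.resize(s["color"][150:290,220:360],None,fx=4,fy=4,interpolation=cv2.INTER_CUBIC))
```

```text
[ 0.56611182 -0.02696105  0.16454089] [ 0.68009649  0.49333472 -0.60270472]
[ 0.55412335 -0.12704853  0.57307028] [ 0.56640893 -0.02631201  0.16623703]
0.027622633092916658 97.94797897338867 29.6833
-1.031710922747081 -0.05090218686915217
1.3 0.267 [ 0.64  0.34 -0.01] [-1.   2.3  1.7]
2.5 1.468 [ 1.06  0.94 -0.07] [-3.1  3.9  3.7]
2.6 1.569 [1.09 0.96 0.03] [-3.   3.1  3.6]
2.68 1.649 [1.07 1.04 0.06] [-3.8  3.9  4.4]
2.76 1.729 [1.02 1.03 0.1 ] [-3.7  3.3  3.6]
2.84 1.809 [1.01 1.13 0.02] [-3.8  3.8  4.6]
2.92 1.889 [1.01 1.16 0.03] [-3.7  4.3  4.4]
3.0 1.969 [0.99 1.21 0.02] [-4.3  3.1  4.3]
3.08 2.049 [ 0.91  1.25 -0.01] [-3.8  3.2  4.8]
3.16 2.129 [0.94 1.24 0.07] [-4.8  2.3  3.8]
3.24 2.208 [ 0.94  1.29 -0.56] [-4.4  2.7  4.4]
34.225
front min x [0.40338058 0.40355515 0.41016157]
before [0.47373258 0.47375534 0.47705123]
```

View pics/t6.png

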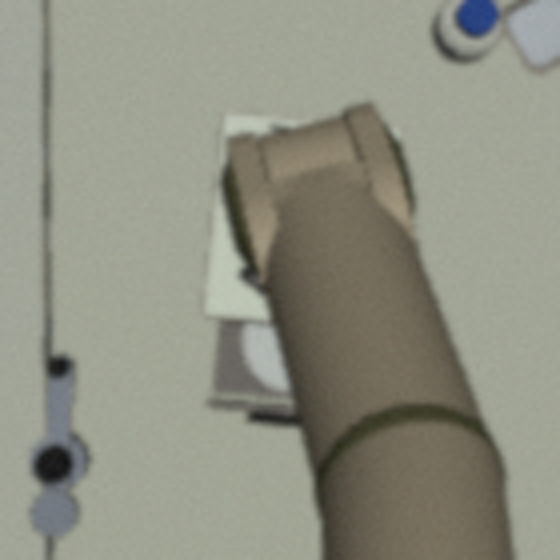

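The tray is out with the dish on it. The depth data give about 70 mm, and the moment jumped as it would at a stop. I'll nudge it once more to confirm, release, retract and verify.

Run:
```python
from h import *
import pickle
j=np.array(read_joints())
for _ in range(2):
    j[6]+=.06; goto_joints(list(j)); m=read_moment(); print(np.round(m,2))
    if m[2]<-1.5: break
let_go(); wait(.2); servo_line([.5662,-.0264,.27],v=.15)
reach([.50,.33,.33],[np.pi,0,2.1]); wait(.2); print(read_time_s(),read_position())
s=snapshot("top"); P=cloud(s).reshape(-1,3); n=P[(abs(P[:,1]+.03)<.05)&(P[:,0]<.5)&(P[:,0]>.36)&(P[:,2]>.01)&(P[:,2]<.06)]; print("front",np.percentile(n[:,0],[0,2,10]))
n=P[(np.hypot(P[:,0]-.566,P[:,1]+.0265)<.03)&(P[:,2]>.18)]; print("boss",len(n),n.mean(0))
cv2.imwrite("pics/t7.png",cv2.resize(s["color"][130:290,220:420],None,fx=3,fy=3,interpolation=cv2.INTER_CUBIC))
```

```text
[ 0.7   0.72 -1.17]
[-0.95  1.05  0.22]
38.7333 [0.50026023 0.3295635  0.32995707]
front [0.39554956 0.40649853 0.41366249]
boss 78 [ 0.56592513 -0.0253781   0.19470028]
```

View pics/t7.png

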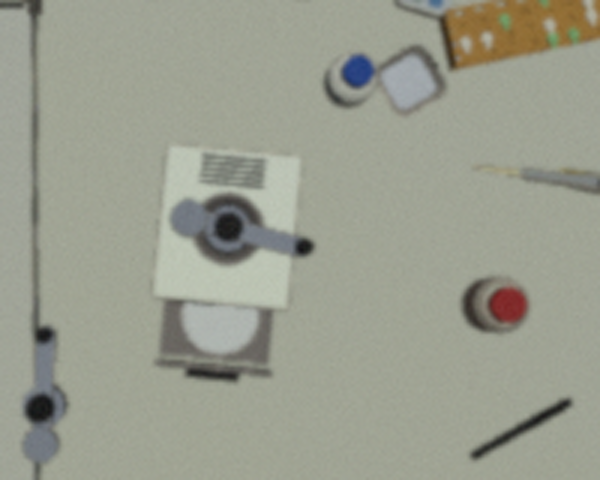

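The crank is seated in the port, with its boss top at about 195 mm. The tray is at its stop with the dish on it, and the bottles in view are where they stood.

```bash
python3 -c "
from rig import *
print(hand_in())"
```

```text
the job is handed in; nothing more can be done
None
```

I fitted the crank fully home on the hex drive and wound it anticlockwise until the tray reached its outer stop (about 70 mm out by camera, with the turning moment rising as it should there), left the crank in the port, and handed the job in shortly after 38.7 s on the robot's clock.

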